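# Hang the strainer on the side hook

## Robot

A 6-joint arm with a two-finger parallel gripper is mounted at the origin on the work surface. World frame = base frame: x ahead of the robot, y to its left, z up, the work surface at z = 0. Lengths are in m, angles in rad, forces in N, time in s.
With the tool pointing down it reaches from about 0.3 to 0.875 m from the base axis. Payload 6.4 kg.
Tool frame: the origin (TCP) lies between the finger pads; the fingertips stand 14 mm ahead of it and the grasp point (between the pads) lies 5 mm behind it (r.tip_reach is the distance from the TCP to the fingertips, in m); z points along the fingers, y is the direction in which the jaws open and shut (so a half turn about z gives the same grasp; the last joint's range is limited). The gripper opens to 88 mm and grips with 3 to 60 N. Pads are 18 mm wide; open, the fingers measure 123 mm over their backs; the gripper's body (75 mm by 187 mm) begins 45 mm behind the grasp point.
Start: joints at [-1.344, 0.181, 1.607, -0, 1.354, -0.206], TCP at [0.241, -0.522, 0.253] pointing down, gripper open.
Joint ranges: [-2.99, 2.99], [-0.89, 2.07], [0.3, 2.58], [-1.14, 4.28], [0, 2.63], [-3.12, 3.12]. Speed limits (rad/s): [2.57, 2.57, 3.01, 3.14, 3.14, 3.14].

## Interface

Orientations are given as a 3x3 rotation matrix whose columns are the frame's x, y, z axes.
In Python, from cell import r gives the robot as it stands.
- The arm moves only by the tool carry_out, never from a script. Its argument "motion" is a list of rows, each a list of 2 entries, a list of its own where there are three numbers: the shift along the tool's x, y, z in m, then the turn, a rotation vector about the tool's x, y, z in degrees. A call has 1 to 12 rows; each row shifts and turns the commanded pose from where the row before left it, along the tool's axes as they then stand; what a row does not reach is not made up. A row lasts 1/10 s, in which the tool goes at most 50 mm and 8.59 degrees, less where a joint would pass 70% of its speed; a pose out of reach is approached as far as the arm can. A call with a gripper value outside its range is refused whole. "gripper" is the opening, from -1 (shut) to 1 (fully open), so that 0 is half open, set as the call begins (left out, the last holds). The fingers move at their own pace and stop on an object; "force" is the grip in N (left out, the last holds). Time passes only in rows, so rows that do not move let the fingers close. It gives the time, the measured TCP pose, the force and the opening at its end, in the units of the state.
- r.get_obs(): the state, without advancing time (a new reading comes with each control period).
- r.grab_frame(name): name is "scene" or "top"; returns the picture (480x640x3 uint8, red, green, blue); there is no depth.
- r.get_calibration(name): a dict with "fx", "fy", "cx", "cy" (pixels), "D" ([k1, k2, p1, p2, k3] as OpenCV has them; the pictures are not rectified), "extrinsics" (4x4, takes a point from camera to world coordinates). Camera axes: x right, y down, z forward; pixel columns grow to the right and rows downward; lengths in m; the calibration is good to about 2 mm. A picture is of the moment at which its call begins. get_calibration takes no time and is no camera call.
- r.job_done(): hands the job in, once; it reports no verdict.
The state is a dict: "t": time; "qpos": joint angles; "joint_vel": joint speeds; "joint_efforts": joint torques, N m; "tcp_pos": TCP position; "eef_rot": TCP orientation; "wrist_force": force on the tool from outside, world axes, zero at the start; "moment": the same for the moment, N m; "finger_gap": finger opening in m.
Only numpy, scipy, OpenCV 4.12 (cv2) and the standard library are available. Lean on these libraries where they do the work, as an engineer would, in place of code of your own. Each camera call takes 0.05 s, during which the arm holds its last target.

## Task

Lift the small steel strainer out of the slotted crate and hang it by its cross bar on the steel hook stand: bring the bar in sideways through the open side of the twin hooks, under their guards, then lower it into the throats and push it gently down past the spring rollers until it rests on the bottom. The hooks bend easily, so feel your way and never push or bump the stand with more than 40 N; let go, leave the strainer hanging there upright and still, and do not shift the jars or the other things.

Things in the scene. Friction and masses are not known exactly. Their poses are not given: they have to be found in the camera images.
- strainer_grip (a point): Centre of the strainer's wooden grip tab: 26 mm along x, 10 mm thick along y, 32 mm high. Grip it from above across its thickness. The strainer (174 mm tall, 0.14 to 0.28 kg): perforated steel pot 48 mm across, 46 mm high; two thin legs 14 mm either side of the middle; cross bar; 8 mm stem; tab on top. z up; this point is 158 mm above the pot's underside. Half a turn looks the same.
- strainer_bar (a point): Middle of the strainer's round cross bar: 8 mm in diameter, 100 mm long, lying along x (same axes as strainer_grip); 90 mm above the pot's underside, 68 mm below the tab's centre.
- stand: Fixed steel hook stand; origin on the slab under the throats' middle, z up, hooks open to +y. Base plate x -60..60, y -90..60, 12 mm thick; 16 mm post at y = -70. Its hook head carries two equal plate hooks, 8 mm thick, centred at x = -34 and +34. The head is clamped up to 12 mm above or below nominal, NOT MEASURED: find it by touch or sight. A contact load over 40 N bends the stand (failure).
- throat (a point): NOMINAL seated place of the bar's middle (bar along the stand's x, 10 mm play each way), axes as the stand's. The head's true height is up to 12 mm more or less, so all its parts are shifted together in z. Throat: y -5.5 to +5.5 from here, bottom 4 mm below here; plate underside 16 mm below here for y -16..+14. The strainer's stem, legs and pot pass between and under the hooks.
- ledge (a point): NOMINAL place of the bar's middle when it rests on the open part of the level ledges, 39 mm to +y of the throat and 32 mm above the seated height; same unmeasured shift as throat. The ledge runs from the throat's edge (y 5.5 from the throat) out to y 52, is 8 mm thick under its outer part (y 14..52) and is open above from y 26 to 52. Its top is 4 mm below this point.
- guard (a point): NOMINAL middle of the guards' underside at the mouth edge: 26 mm to +y of the throat, 38 mm above the seated bar axis; same unmeasured shift. Guards run from y -16 to 26, 6 mm thick, so the mouth over the ledge is 10 mm high. The throat's back wall goes up to them: a bar slid in along the ledge stops with its axis at y -1.5 from the throat. Nothing of the stand is higher than the guards' tops.
- rollers (a point): NOMINAL middle between two round white spring-loaded noses (rollers), 12 mm across, at x -42 and +42 just outside the hooks, axis 6 mm to -y of the throat and 20 mm above the seated bar axis; same unmeasured shift. They lean over the throat: the strainer's weight alone rests on top of them; a push of 5 to 12 N makes them yield to -y (up to 10 mm) and the bar snaps under them to the bottom.
- crate: Low open wooden crate, fixed, 98 mm (x) by 236 mm (y), 48 mm high, with three equal slots side by side along y (walls 6 mm, floor 6 mm thick); origin at the centre of its underside. The strainer stands in one slot, two jars in the others.
- jar_a: Amber glass jar with steel cap, 54 mm across, 66 mm tall, in a slot of the crate; origin at the centre of its underside. A bystander: leave it where it is.
- jar_b: Clear glass jar with steel cap, 54 mm across, 66 mm tall, in a slot of the crate; origin at the centre of its underside. A bystander: leave it where it is.
- jar_c: Clear glass jar with wooden cap, 68 mm across, 85 mm tall, on the slab; origin at the centre of its underside. A bystander: leave it where it is.
- jar_d: Amber glass jar with wooden cap, 64 mm across, 85 mm tall, on the slab; origin at the centre of its underside. A bystander: leave it where it is.
- sugar: White ceramic sugar pot with a hinged lid, 88 mm across, 96 mm tall, handle to its +y; origin at the centre of its underside. A bystander.
- whisk: Steel whisk lying on the slab, 255 mm long along its x (handle to -x), 44 mm high; origin on the slab, 150 mm from the handle's end. A bystander.
- mate: Dark wooden mate cup, 68 mm across, 75 mm tall; origin at the centre of its underside. A bystander.
There are look-alikes about, which are no part of the job. Of the things that look like the stand, the largest one is meant.

How it is judged:
By the outcome, as a careful person would: the job done as asked, in the order asked, and still so for the second after the job is handed in, with the robot touching nothing.
It also fails if it takes over 51 s, if anything falls off the work surface, if the arm or the gripper's body presses on something with over 40 N, if the wrist force passes 120 N, or if a joint passes its speed limit or range.

## Working session

There is one attempt and no reset: what is moved stays moved. The work goes in short steps, Python scripts to look and compute and a tool call to move; the robot and the scene stay as the last step left them, time stands still between calls to the robot, and variables do not carry over. Pictures are saved under pics/ and viewed, and the job is handed in when it is done.

Besides the shell and the picture viewer there is one more tool, called after "Call:" as name([rows], argument=value, ...), one row to a line, values as JSON. carry_out: Moves the arm, as the interface text tells. Its arguments: {"type":"object","properties":{"motion":{"type":"array","items":{"type":"array"}},"gripper":{"type":"number"},"force":{"type":"number"}},"required":["motion"]}

```bash
mkdir -p pics; ls
python3 - <<'E'
from cell import r
import cv2,numpy as np
np.set_printoptions(precision=4,suppress=True)
for n in("scene","top"):
    im=r.grab_frame(n); cv2.imwrite(f"pics/{n}0.png",im[:,:,::-1]); c=r.get_calibration(n); print(n,{k:np.round(c[k],4).tolist() for k in c})
o=r.get_obs(); print(o)
E
```

```text
pics
scene {'fx': 443.4383, 'fy': 443.4383, 'cx': 319.9088, 'cy': 241.9172, 'D': [-0.0193, 0.0, 0.0, 0.0, 0.0], 'extrinsics': [[-0.2394, 0.5122, -0.8248, 1.3542], [0.9706, 0.1471, -0.1903, 0.1729], [0.0239, -0.8462, -0.5324, 0.6535], [0.0, 0.0, 0.0, 1.0]]}
top {'fx': 481.5639, 'fy': 481.5639, 'cx': 320.6813, 'cy': 239.3611, 'D': [-0.1261, 0.0, 0.0, 0.0, 0.0], 'extrinsics': [[-0.0111, -0.9965, 0.0824, 0.4558], [-0.9999, 0.0106, -0.0064, 0.0008], [0.0055, -0.0824, -0.9966, 1.048], [0.0, 0.0, 0.0, 1.0]]}
{'t': 0.1, 'qpos': array([-1.3443,  0.1815,  1.6079, -0.    ,  1.3538, -0.2063]), 'joint_vel': array([-0.001 , -0.002 , -0.0022, -0.0001,  0.0007,  0.0006]), 'joint_efforts': array([  0.0003, -43.4822, -34.2697,   0.0703,   0.034 ,  -0.0001]), 'tcp_pos': array([ 0.2411, -0.5215,  0.2519]), 'eef_rot': array([[ 0.9078,  0.4195, -0.0004],
       [ 0.4195, -0.9078,  0.0015],
       [ 0.0003, -0.0015, -1.    ]]), 'wrist_force': array([ 0.0841, -0.0365, -0.521 ]), 'moment': array([-0.0263,  0.0277,  0.001 ]), 'finger_gap': 0.0881019253837763}
```

View pics/scene0.png

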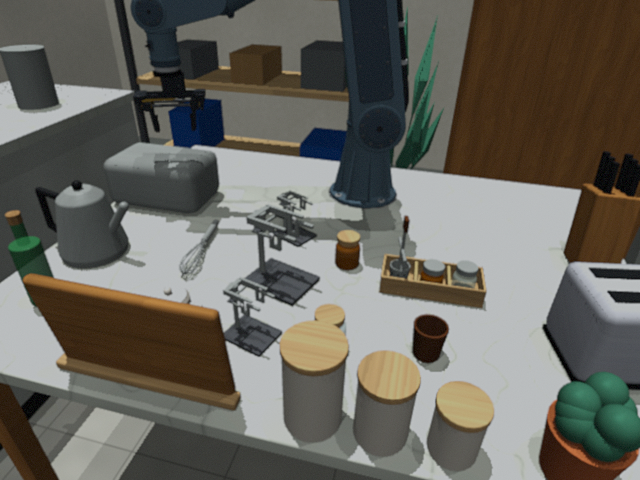

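View pics/top0.png

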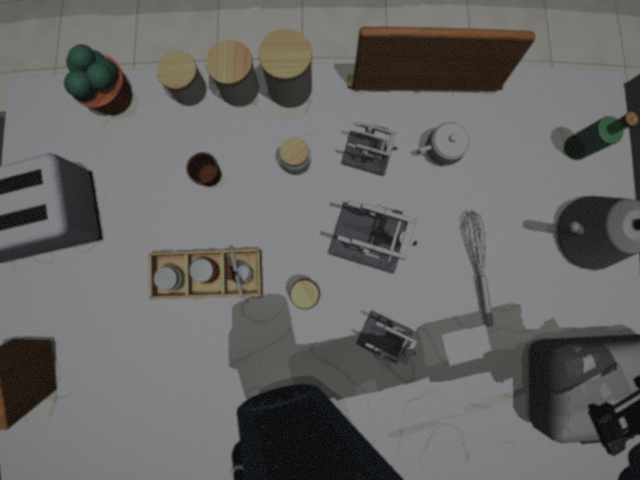

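The middle stand, at about (372,236) in the top view, is the largest. The strainer stands in the crate's right slot at about (240,270), with its jars at (203,270) and (168,278). I'll zoom in on both.

Run:
```python
import cv2
t=cv2.imread("pics/top0.png"); s=cv2.imread("pics/scene0.png")
def crop(im,x,y,w,h,k,n,st):
    c=cv2.resize(im[y:y+h,x:x+w],None,fx=k,fy=k,interpolation=cv2.INTER_CUBIC)
    c=cv2.convertScaleAbs(c,alpha=1.5,beta=10)
    for i in range(0,w,st): cv2.putText(c,str(x+i),(i*k,10),0,.35,(0,0,255)); cv2.line(c,(i*k,12),(i*k,18),(0,0,255))
    for i in range(0,h,st): cv2.putText(c,str(y+i),(0,i*k+4),0,.35,(0,0,255)); cv2.line(c,(24,i*k),(30,i*k),(0,0,255))
    cv2.imwrite("pics/"+n,c)
crop(t,310,190,120,90,6,"t_stand.png",10)
crop(t,140,235,130,75,6,"t_crate.png",10)
crop(s,230,185,120,125,5,"s_stand.png",10) if 0 else crop(s,230,180,110,128,4,"s_stand.png",10)
crop(s,370,205,130,105,6,"s_crate.png",10) if 0 else crop(s,370,205,130,98,6,"s_crate.png",10)
```

```text
(no output)
```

View pics/t_stand.png

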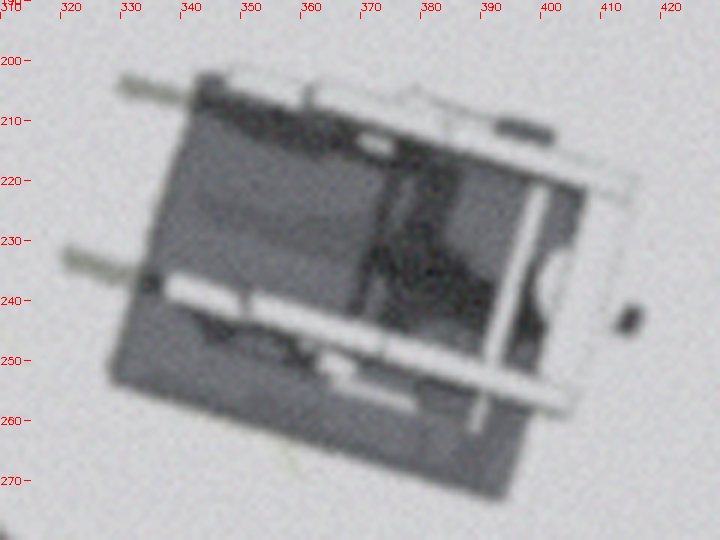

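View pics/t_crate.png

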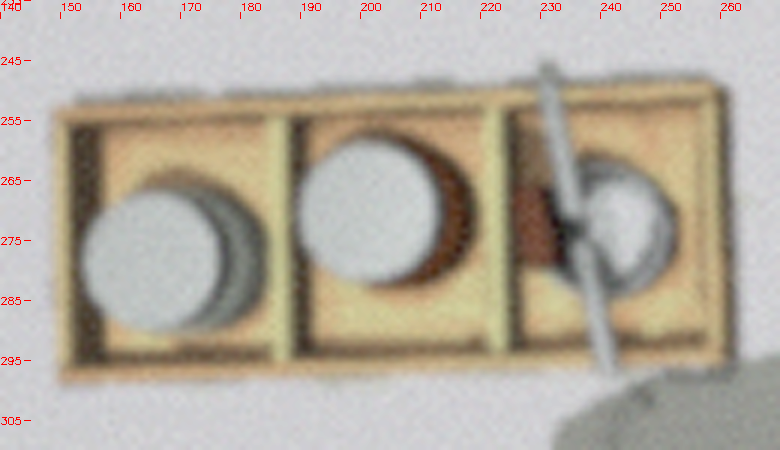

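View pics/s_stand.png

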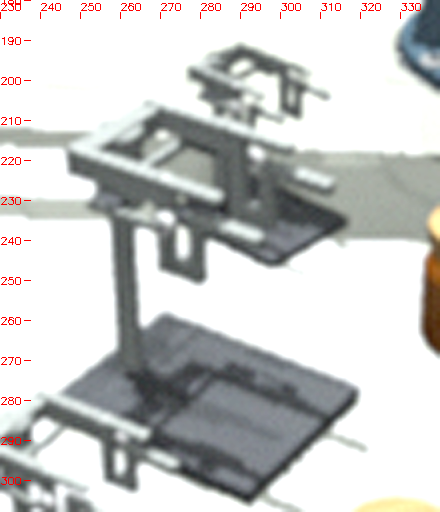

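View pics/s_crate.png

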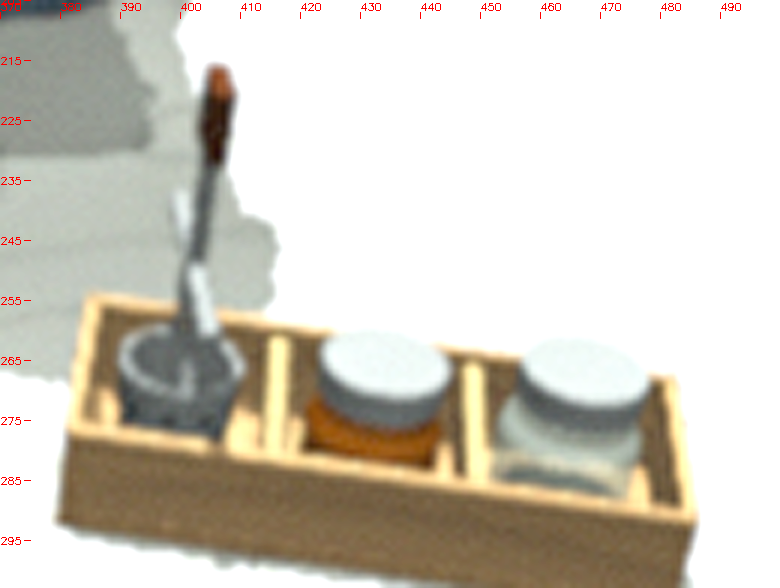

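```bash
cat > h.py <<'E'
import cv2,numpy as np
np.set_printoptions(precision=4,suppress=True)
from cell import r
def proj(n,P):
    c=r.get_calibration(n);E=np.array(c["extrinsics"]);R=E[:3,:3].T;t=-R@E[:3,3]
    K=np.array([[c["fx"],0,c["cx"]],[0,c["fy"],c["cy"]],[0,0,1]])
    return cv2.projectPoints(np.array(P,float).reshape(-1,1,3),cv2.Rodrigues(R)[0],t,K,np.array(c["D"],float))[0].reshape(-1,2)
def rz(a): return np.array([[np.cos(a),-np.sin(a),0],[np.sin(a),np.cos(a),0],[0,0,1]])
def crop(im,x,y,w,h,k,n,st=5,al=1.4,lines=(),pts=()):
    c=cv2.resize(im[y:y+h,x:x+w],None,fx=k,fy=k,interpolation=cv2.INTER_CUBIC)
    c=cv2.convertScaleAbs(c,alpha=al,beta=5)
    f=lambda p:tuple(int(v) for v in ((np.array(p)+.5-[x,y])*k))
    for a,b,col in lines: cv2.line(c,f(a),f(b),col,1)
    for p in pts: cv2.circle(c,f(p),3,(0,0,255),1)
    for i in range(0,w,st): cv2.putText(c,str(x+i),(i*k,10),0,.35,(0,0,255)); cv2.line(c,(int((i+.5)*k),12),(int((i+.5)*k),18),(0,0,255))
    for i in range(0,h,st): cv2.putText(c,str(y+i),(0,int((i+.5)*k)+4),0,.35,(0,0,255)); cv2.line(c,(24,int((i+.5)*k)),(30,int((i+.5)*k)),(0,0,255))
    cv2.imwrite("pics/"+n,c)
def avg(n,k=4): return np.mean([r.grab_frame(n)[:,:,::-1].astype(float) for _ in range(k)],0).astype(np.uint8)
E
python3 - <<'E'
from h import *
t=avg("top");s=avg("scene");cv2.imwrite("pics/tavg.png",t);cv2.imwrite("pics/savg.png",s)
crop(s,242,200,80,60,10,"s2.png",al=1.2)
crop(t,315,195,60,50,12,"t2.png",al=1.2)
E
```

```text
(no output)
```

View pics/s2.png

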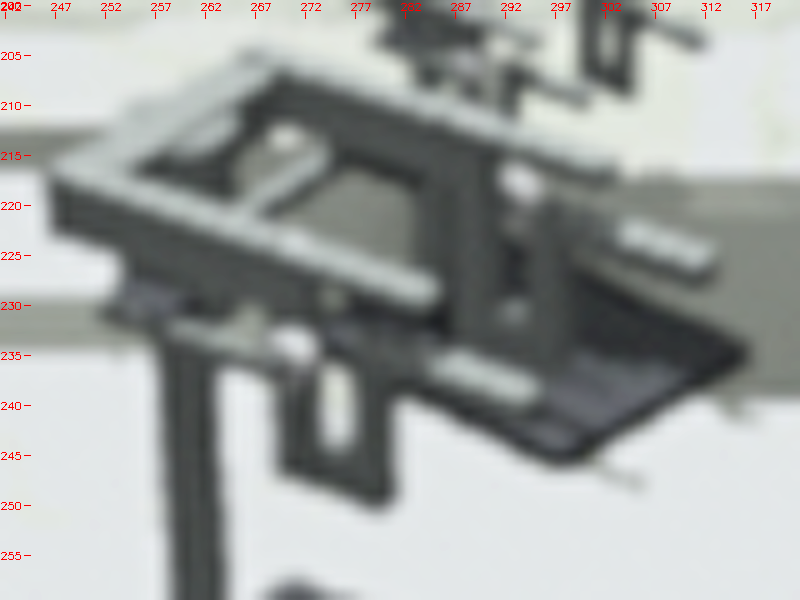

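View pics/t2.png

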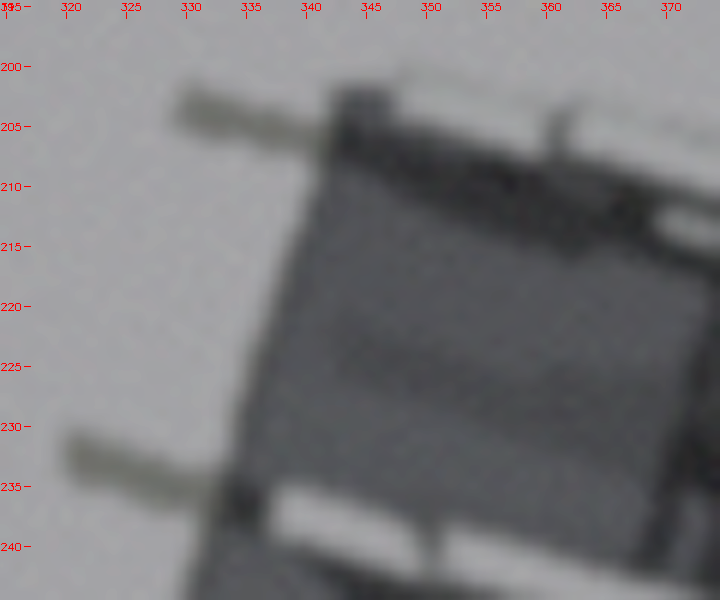

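```bash
cat > fit.py <<'E'
from h import *
from scipy.optimize import least_squares
H=[("scene",(34,52,28),(295.3,238)),("scene",(-34,52,28),(313,225)),("scene",(34,26,44),(285.5,228.7)),("scene",(-34,26,44),(303,216.5)),
("top",(34,52,28),(347.3,203.8)),("top",(-34,52,28),(336.8,237.3)),("top",(34,26,44),(361.8,206)),("top",(-34,26,44),(351.2,240))]
B=[("top",(-60,60,12),(327.8,253.2)),("top",(-60,-90,12),(393.7,272.8)),("top",(60,60,12),(342,202.3)),
("scene",(60,60,12),(291.6,301.5)),("scene",(-60,60,12),(318.8,276.5)),("scene",(-60,-90,12),(271.5,258.5))]
def W(p,q,h):
    q=np.array(q,float)/1000; q[2]+=h; return rz(p[2])@q+[p[0],p[1],0]
def res(p,split=False):
    o=[proj(n,W(p,q,p[3]))[0]-uv for n,q,uv in H]+[proj(n,W(p,q,0))[0]-uv for n,q,uv in B]
    return np.array(o) if split else np.array(o).ravel()
if __name__=="__main__":
    f=least_squares(res,[.45,-.12,-.2,.18],loss="soft_l1"); print(f.x); print(res(f.x,True))
    # head only
    hd=lambda p:np.array([proj(n,W(p,q,p[3]))[0]-uv for n,q,uv in H]).ravel()
    g=least_squares(hd,f.x,loss="soft_l1"); print(g.x,hd(g.x))
    # strainer
    S=[("top",(50,0,90),(230.2,247)),("top",(-50,0,90),(241.2,295)),("top",(0,0,174),(226.5,267.5)),
       ("scene",(0,0,174),(405.3,216.3)),("scene",(0,0,142),(403.5,231.5)),("scene",(50,0,90),(404,259)),("scene",(-50,0,90),(398,238.5))]
    sr=lambda p:np.array([proj(n,W(p,q,.006))[0]-uv for n,q,uv in S])
    k=least_squares(lambda p:sr(p).ravel(),[.4,.17,0],loss="soft_l1");print(k.x);print(sr(k.x))
E
python3 fit.py
python3 - <<'E'
from h import *
t=cv2.imread("pics/tavg.png");s=cv2.imread("pics/savg.png")
crop(t,215,240,50,60,10,"t3.png");crop(s,380,208,50,60,10,"s3.png",al=1.2)
E
```

```text
[ 0.549  -0.0944 -0.3015  0.1354]
[[ 0.0183  0.7373]
 [-0.5087  0.174 ]
 [-0.5221 -0.0199]
 [-0.3718 -0.8375]
 [-0.109  -1.2158]
 [ 0.0235  0.2216]
 [-0.4195 -0.7381]
 [-0.2732  0.8628]
 [-0.6996  0.8458]
 [ 0.0711  1.1235]
 [ 0.8272 -1.0582]
 [ 0.5939  1.226 ]
 [ 1.2319 -0.7699]
 [-1.4493 -1.76  ]]
[ 0.5481 -0.0943 -0.3104  0.1352] [-0.0423  0.6741 -0.3446  0.2    -0.511  -0.1224 -0.1463 -0.8497  0.0535
 -0.8853 -0.1267  0.4513 -0.2931 -0.2812 -0.4662  1.2185]
[0.474  0.1631 0.2258]
[[ 0.2118 -0.784 ]
 [ 0.4142  0.3725]
 [ 1.5941  2.3855]
 [ 0.4776  2.2981]
 [ 0.4768 -0.4697]
 [ 0.3073  3.7185]
 [ 0.2841  0.4688]]
```

View pics/t3.png

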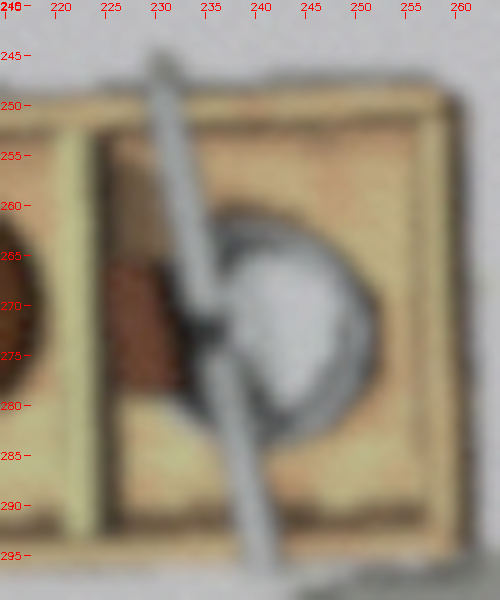

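View pics/s3.png

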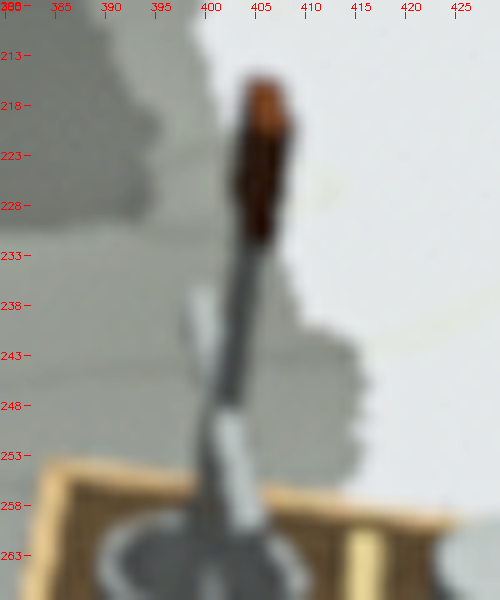

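```bash
cat > fs.py <<'E'
from fit import *
S=[("top",(50,0,92),(230.2,246.5)),("top",(-50,0,92),(240.7,296.5)),("top",(0,0,174),(228,271.7)),
   ("scene",(0,0,174),(405.5,218.3)),("scene",(0,0,142),(404,232)),("scene",(50,0,92),(404,259)),("scene",(-50,0,92),(399,237))]
sr=lambda p:np.array([proj(n,W(p,q,.006))[0]-uv for n,q,uv in S])
k=least_squares(lambda p:sr(p).ravel(),[.4,.17,0],loss="soft_l1");print(k.x);print(sr(k.x))
def overlay(p):
    for n,fn,box in(("top","tavg",(205,235,70,70)),("scene","savg",(375,205,60,70))):
        L=[]
        def seg(pts,col):
            q=proj(n,[W(p,a,.006) for a in pts]); L.extend((q[i],q[i+1],col) for i in range(len(q)-1))
        for z in(142,174): seg([(-13,-5,z),(13,-5,z),(13,5,z),(-13,5,z),(-13,-5,z)],(255,0,0))
        for y in(-4,4): seg([(-50,y,90),(50,y,90)],(0,255,0))
        for z in (0,46): seg([(24*np.cos(a),24*np.sin(a),z) for a in np.linspace(0,6.3,30)],(255,0,255))
        crop(cv2.imread(f"pics/{fn}.png"),*box,8,f"ov_{n}.png",al=1.2,lines=L)
overlay(k.x)
E
python3 fs.py; python3 -c "
import cv2,numpy as np
a=cv2.imread('pics/ov_top.png');b=cv2.imread('pics/ov_scene.png');a=a[:560];h=np.zeros((560,a.shape[1]+b.shape[1],3),np.uint8);h[:,:a.shape[1]]=a;h[:b.shape[0],a.shape[1]:]=b;cv2.imwrite('pics/ov.png',cv2.resize(h,(800,int(560*800/h.shape[1]))))"
```

```text
[0.4717 0.1633 0.2054]
[[ 0.4543  0.6919]
 [ 0.1806  0.1951]
 [ 0.0137 -0.5371]
 [ 0.4248 -0.1805]
 [ 0.125  -1.4636]
 [ 0.1096  2.4003]
 [-0.0449  0.8019]]
```

View pics/ov.png

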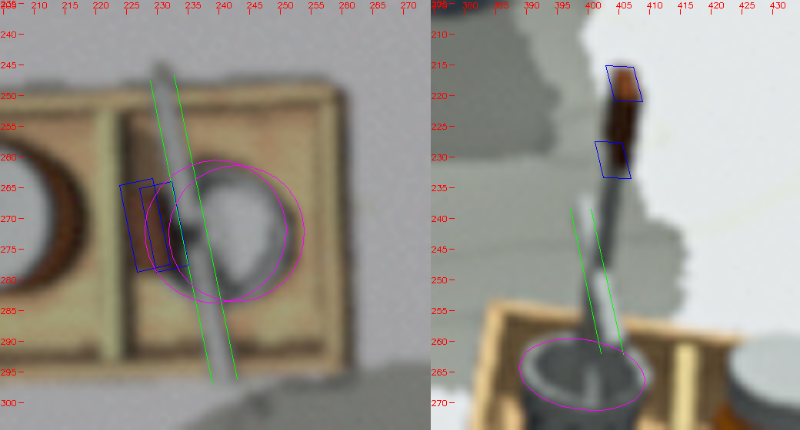

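The overlay fits both views well. That gives the strainer at (0.472, 0.163) with yaw 11.8°, and the stand at about (0.549, −0.094) with yaw about −17.5° and the seated bar at z about 0.135. Moving to above the tab now.

Call:
carry_out([
  [[0,0,-0.015],[0,0,6.5]],
  [[0,0,-0.015],[0,0,6.5]],
  [[0.0203,-0.0346,0],[0,0,0]],
  [[0.0203,-0.0346,0],[0,0,0]],
  [[0.0203,-0.0346,0],[0,0,0]],
  [[0.0203,-0.0346,0],[0,0,0]],
  [[0.0203,-0.0346,0],[0,0,0]],
  [[0.0203,-0.0346,0],[0,0,0]],
  [[0.0203,-0.0346,0],[0,0,0]],
  [[0.0203,-0.0346,0],[0,0,0]],
  [[0.0203,-0.0346,0],[0,0,0]],
  [[0.0203,-0.0346,0],[0,0,0]],
], gripper=0.2, force=25)

```text
t: 1.7
tcp_pos: [0.3694, -0.1403, 0.283]
eef_rot: [[0.979, 0.204, 0.001], [0.204, -0.979, -0.001], [0.001, 0.001, -1.0]]
wrist_force: [0.8, 0.2, 0.1]
finger_gap: 0.053
```

Call:
carry_out([
  [[0.0203,-0.0346,0],[0,0,0]],
  [[0.0203,-0.0346,0],[0,0,0]],
  [[0.0203,-0.0346,0],[0,0,0]],
  [[0.0203,-0.0346,0],[0,0,0]],
  [[0.0203,-0.0346,0],[0,0,0]],
  [[0.0203,-0.0346,0],[0,0,0]],
  [[0.0203,-0.0346,0],[0,0,0]],
  [[0.0203,-0.0346,0],[0,0,0]],
  [[0,0,0],[0,0,0]],
  [[0,0,0],[0,0,0]],
])

```text
t: 2.7
tcp_pos: [0.4713, 0.163, 0.2824]
eef_rot: [[0.978, 0.207, -0.001], [0.207, -0.978, -0.0], [-0.001, 0.0, -1.0]]
wrist_force: [0.1, -0.3, -0.8]
finger_gap: 0.0528
```

Run:
```python
from h import *
o=r.get_obs();p=o["tcp_pos"];R=o["eef_rot"];print(o["t"],p,R.tolist(),o["wrist_force"],o["finger_gap"],o["qpos"])
print("tool delta",R.T@(np.array([.4717,.1633,.164])-p),"yaw",np.degrees(np.arctan2(R[1,0],R[0,0])))
c=r.get_calibration("top");E=np.array(c["extrinsics"])
for nm,uv in(("jarc",(294,152)),("jard",(304.5,293))):
    K=np.array([[c["fx"],0,c["cx"]],[0,c["fy"],c["cy"]],[0,0,1]]);q=cv2.undistortPoints(np.array([[uv]],float),K,np.array(c["D"],float))[0,0]
    d=E[:3,:3]@[q[0],q[1],1];print(nm,E[:3,3]+d*(.085-E[2,3])/d[2])
```

```text
2.7 [0.4713 0.163  0.2824] [[0.978418978456745, 0.20662953554048846, -0.0007332380118271732], [0.20662927007103807, -0.9784192183335976, -0.00042183572884219066], [-0.0008045778831094704, 0.000261223647718145, -0.9999996422082539]] [ 0.13   -0.3031 -0.836 ] 0.05280238130990128 [ 0.0947 -0.0176  1.759  -0.0004  1.4009  1.4575]
tool delta [ 0.0006 -0.0002  0.1184] yaw 11.9248955361329
jarc [0.7153 0.0472 0.085 ]
jard [0.4286 0.028  0.085 ]
```

Call:
carry_out([
  [[0,0,0.02],[0,0,0]],
  [[0,0,0.02],[0,0,0]],
  [[0,0,0.02],[0,0,0]],
  [[0,0,0.02],[0,0,0]],
  [[0,0,0.015],[0,0,0]],
  [[0,0,0.013],[0,0,0]],
  [[0,0,0.01],[0,0,0]],
  [[0,0,0],[0,0,0]],
  [[0,0,0],[0,0,0]],
])

```text
t: 3.6
tcp_pos: [0.4718, 0.1621, 0.1651]
eef_rot: [[0.979, 0.204, 0.0], [0.204, -0.979, -0.0], [0.0, 0.0, -1.0]]
wrist_force: [0.1, 0.1, -0.4]
finger_gap: 0.0532
```

Call:
carry_out([
  [[0,0,0],[0,0,0]],
  [[0,0,0],[0,0,0]],
  [[0,0,0],[0,0,0]],
  [[0,0,0],[0,0,0]],
  [[0,0,0],[0,0,0]],
  [[0,0,0],[0,0,0]],
], gripper=-1, force=25)

```text
t: 4.2
tcp_pos: [0.4715, 0.1624, 0.1647]
eef_rot: [[0.979, 0.205, -0.0], [0.205, -0.979, 0.0], [-0.0, -0.0, -1.0]]
wrist_force: [0.1, -0.3, -3.0]
finger_gap: 0.0097
```

Run:
```python
from h import *
o=r.get_obs();print(o["t"],o["tcp_pos"],o["wrist_force"],o["moment"],o["finger_gap"],o["qpos"])
s=avg("scene",1);crop(s,370,170,70,70,8,"g1.png",al=1.2)
```

```text
4.2 [0.4715 0.1624 0.1647] [ 0.1338 -0.295  -2.9771] [-0.1339  0.011   0.0098] 0.00966425438405338 [0.0932 0.1118 1.8763 0.0001 1.1536 1.458 ]
```

View pics/g1.png

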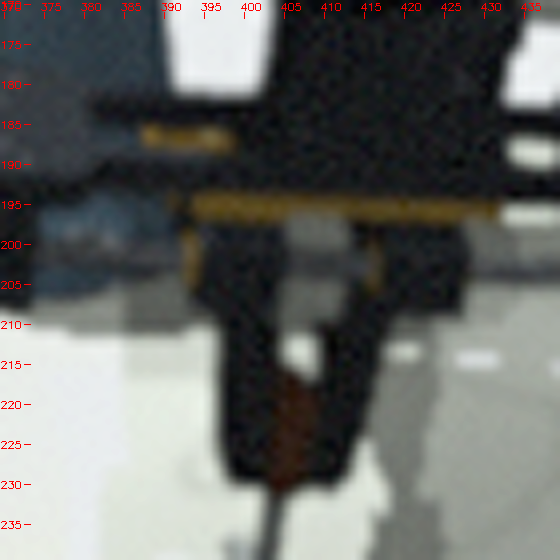

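The tab is between the fingers (gap 9.7 mm, tab at about (406,223)). Lifting it slowly.

Call:
carry_out([
  [[0,0,-0.004],[0,0,0]],
  [[0,0,-0.008],[0,0,0]],
  [[0,0,-0.012],[0,0,0]],
  [[0,0,-0.015],[0,0,0]],
  [[0,0,-0.02],[0,0,0]],
  [[0,0,-0.02],[0,0,0]],
  [[0,0,-0.02],[0,0,0]],
  [[0,0,-0.015],[0,0,0]],
  [[0,0,-0.01],[0,0,0]],
  [[0,0,-0.006],[0,0,0]],
  [[0,0,0],[0,0,0]],
  [[0,0,0],[0,0,0]],
])

```text
t: 5.45
tcp_pos: [0.4712, 0.1623, 0.2941]
eef_rot: [[0.979, 0.204, -0.001], [0.204, -0.979, -0.0], [-0.001, -0.0, -1.0]]
wrist_force: [0.1, 0.5, -1.7]
finger_gap: 0.0098
```

Run:
```python
from h import *
o=r.get_obs();print(o["t"],o["tcp_pos"],o["wrist_force"],o["moment"],o["finger_gap"])
s=avg("scene",1);crop(s,360,130,100,140,4,"g2.png",10,al=1.2)
cv2.imwrite("pics/top_g2.png",avg("top",1))
```

```text
5.45 [0.4712 0.1623 0.2941] [ 0.1348  0.4725 -1.7162] [-0.0359  0.0173 -0.0713] 0.009837074689747852
```

View pics/g2.png

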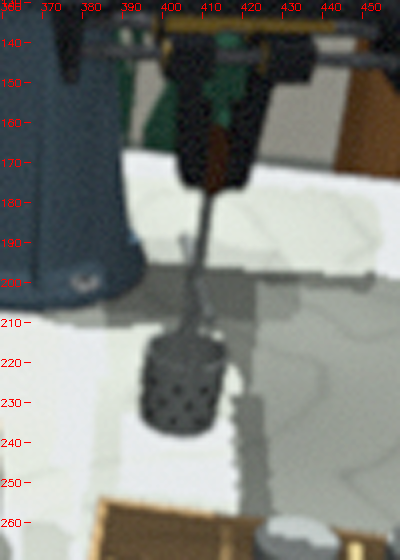

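```bash
cat > ov2.py <<'E'
from fit import *
import sys
def boxl(n,p,x0,x1,y0,y1,z0,z1,h,col):
    L=[]
    for z in(z0,z1):
        q=proj(n,[W(p,a,h) for a in[(x0,y0,z),(x1,y0,z),(x1,y1,z),(x0,y1,z),(x0,y0,z)]])
        L+=[(q[i],q[i+1],col) for i in range(4)]
    return L
def stand(n,p):
    L=boxl(n,p,-60,60,-90,60,0,12,0,(255,0,0))
    for s in(-34,34):
        L+=boxl(n,p,s-4,s+4,14,52,20,28,p[3],(0,200,0))
        L+=boxl(n,p,s-4,s+4,-16,26,38,44,p[3],(0,0,255))
        L+=boxl(n,p,s-4,s+4,-16,14,-16,-16,p[3],(255,0,255))
    return L
if __name__=="__main__":
    p=eval(sys.argv[1])
    crop(cv2.imread("pics/tavg.png"),315,192,100,85,8,"ovt.png",10,1.2,stand("top",p))
    crop(cv2.imread("pics/savg.png"),240,198,95,112,5,"ovs.png",10,1.2,stand("scene",p))
E
python3 ov2.py "[.549,-.0944,-.3015,.1354]"
```

```text
(no output)
```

View pics/ovt.png

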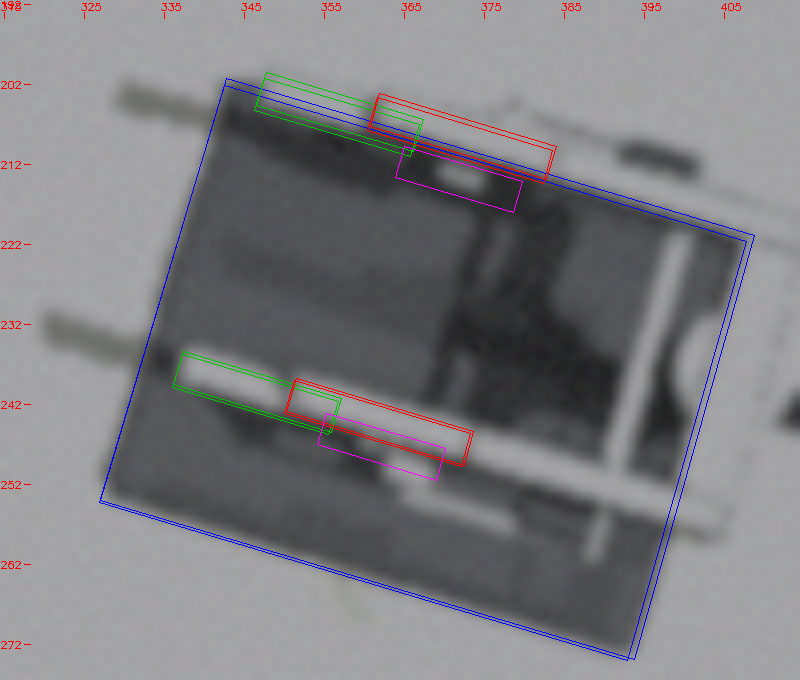

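View pics/ovs.png

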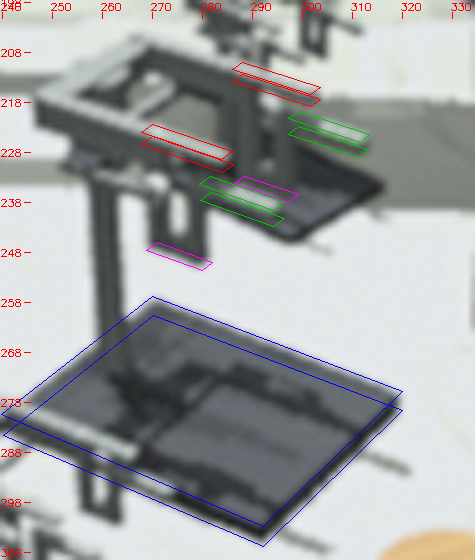

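The stand model overlays well in both views: ledges, guards, plate bottom at (272,248) and base corners. I'll move out in front of the open side and turn to the stand's yaw.

Call:
carry_out([
  [[0.004,0.01,0],[0,0,0]],
  [[0.0078,0.0205,0],[0,0,0]],
  [[0.0078,0.0205,0],[0,0,0]],
  [[0.0078,0.0205,0],[0,0,0]],
  [[0.0078,0.0205,0],[0,0,0]],
  [[0.0078,0.0205,0],[0,0,0]],
  [[0.0078,0.0205,0],[0,0,0]],
  [[0.0078,0.0205,0],[0,0,0]],
  [[0.0078,0.0205,0],[0,0,0]],
  [[0.004,0.01,0],[0,0,0]],
  [[0,0,0],[0,0,3]],
  [[0,0,0],[0,0,5]],
])

```text
t: 6.75
tcp_pos: [0.5782, -0.004, 0.2943]
eef_rot: [[0.998, 0.063, -0.001], [0.063, -0.998, 0.0], [-0.001, -0.0, -1.0]]
wrist_force: [-0.2, -0.3, -0.8]
finger_gap: 0.0099
```

Call:
carry_out([
  [[0,0,0],[0,0,5]],
  [[0,0,0],[0,0,5]],
  [[0,0,0],[0,0,5]],
  [[0,0,0],[0,0,4]],
  [[0,0,0],[0,0,2]],
  [[0,0,0],[0,0,0]],
  [[0,0,0],[0,0,0]],
  [[0,0,0],[0,0,0]],
  [[0,0,0],[0,0,0]],
])

```text
t: 7.65
tcp_pos: [0.5781, -0.0034, 0.2947]
eef_rot: [[0.955, -0.295, -0.0], [-0.295, -0.955, 0.0], [-0.0, -0.0, -1.0]]
wrist_force: [-0.4, -0.5, -2.2]
finger_gap: 0.0101
```

```bash
cat > st.py <<'E'
from fit import *
def where(p=(.549,-.0944,-.3015,.1354)):
    o=r.get_obs();R=o["eef_rot"];d=rz(p[2]).T@(o["tcp_pos"]-[p[0],p[1],0])
    print("t %.2f"%o["t"],"stand-frame TCP mm",d*1000,"yaw",np.degrees(np.arctan2(R[1,0],R[0,0])),"tilt",R[:,2],"F",o["wrist_force"],"M",o["moment"],"gap",o["finger_gap"],"q6",o["qpos"][5])
    return o
E
python3 - <<'E'
from st import *
from ov2 import stand
o=where(); 
ps=(o["tcp_pos"][0],o["tcp_pos"][1],np.arctan2(o["eef_rot"][1,0],o["eef_rot"][0,0])); hz=o["tcp_pos"][2]-.1587
for n,box in(("top",(300,180,90,75)),("scene",(270,120,90,140))):
    L=[]
    def seg(pts,col):
        q=proj(n,[W(ps,a,hz) for a in pts]); L.extend((q[i],q[i+1],col) for i in range(len(q)-1))
    for y in(-4,4): seg([(-50,y,90),(50,y,90)],(0,255,0))
    for z in (0,46): seg([(24*np.cos(a),24*np.sin(a),z) for a in np.linspace(0,6.3,30)],(255,0,255))
    crop(avg(n,1),*box,{"top":7,"scene":4}[n],f"ov3_{n}.png",10,1.2,lines=L)
E
```

```text
t 7.65 stand-frame TCP mm [  0.7196  95.5648 294.7057] yaw -17.174716936565453 tilt [-0.  0. -1.] F [-0.365  -0.4789 -2.1872] M [ 0.0371 -0.0072  0.011 ] gap 0.010080318977487315 q6 1.6595105942439896
```

View pics/ov3_scene.png

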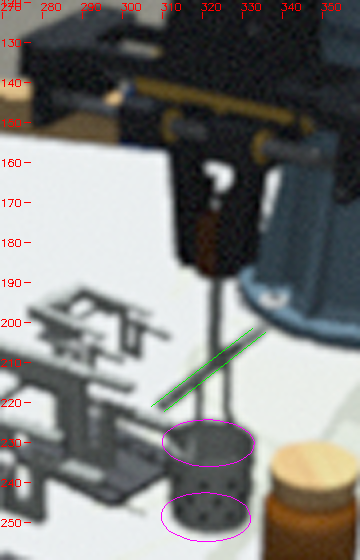

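View pics/ov3_top.png

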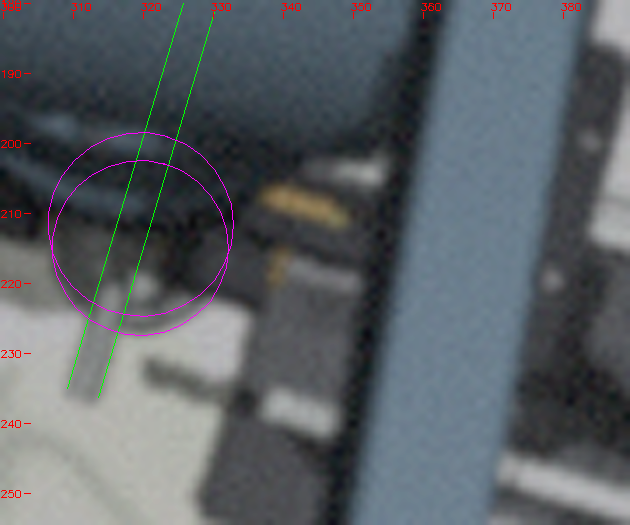

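The strainer hangs straight: the predicted bar and pot outlines match within 1–2 px. Moving in above the open ledge, then down to hover.

Call:
carry_out([
  [[0,0.003,0],[0,0,0]],
  [[0,0.006,0],[0,0,0]],
  [[0,0.009,0],[0,0,0]],
  [[0,0.01,0],[0,0,0]],
  [[-0.0007,0.01,0],[0,0,0]],
  [[0,0.009,0],[0,0,0]],
  [[0,0.005,0],[0,0,0]],
  [[0,0.002,0],[0,0,0]],
  [[0,0,0],[0,0,0]],
  [[0,0,0],[0,0,0]],
])

```text
t: 8.75
tcp_pos: [0.5615, -0.0546, 0.2947]
eef_rot: [[0.955, -0.296, 0.0], [-0.296, -0.955, 0.0], [0.0, -0.0, -1.0]]
wrist_force: [0.3, -0.1, -0.2]
finger_gap: 0.0097
```

Call:
carry_out([
  [[0,0,0.004],[0,0,0]],
  [[0,0,0.008],[0,0,0]],
  [[0,0,0.01],[0,0,0]],
  [[0,0,0.01],[0,0,0]],
  [[0,0,0.008],[0,0,0]],
  [[0,0,0.005],[0,0,0]],
  [[0,0,0.003],[0,0,0]],
  [[0,0,0.002],[0,0,0]],
  [[0,0,0],[0,0,0]],
  [[0,0,0],[0,0,0]],
])

```text
t: 9.75
tcp_pos: [0.5616, -0.0548, 0.2451]
eef_rot: [[0.955, -0.296, 0.001], [-0.296, -0.955, -0.0], [0.001, 0.0, -1.0]]
wrist_force: [-0.2, -0.1, -1.0]
finger_gap: 0.0095
```

Run:
```python
from st import *
o=where()
crop(avg("scene",1),250,180,90,100,5,"h1.png",10,1.2)
```

```text
t 9.75 stand-frame TCP mm [  0.3087  41.5349 245.0767] yaw -17.204617309553704 tilt [ 0.0006 -0.0002 -1.    ] F [-0.235  -0.0972 -1.0487] M [ 0.0385  0.0221 -0.0015] gap 0.0095172137678436 q6 1.56346777236374
```

View pics/h1.png

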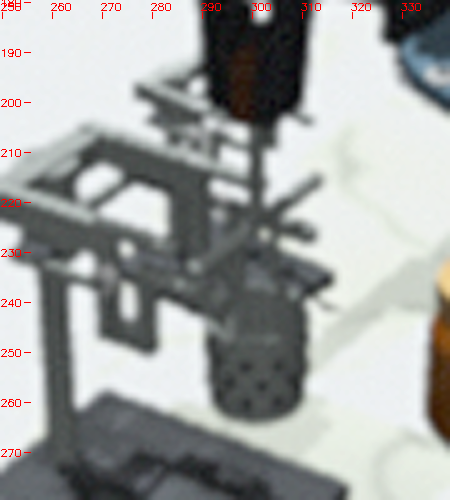

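Call:
carry_out([
  [[0,0,0.001],[0,0,0]],
  [[0,0,0.001],[0,0,0]],
  [[0,0,0.001],[0,0,0]],
  [[0,0,0.001],[0,0,0]],
  [[0,0,0.001],[0,0,0]],
  [[0,0,0],[0,0,0]],
  [[0,0,0],[0,0,0]],
])

```text
t: 10.5
tcp_pos: [0.5614, -0.0547, 0.2397]
eef_rot: [[0.955, -0.296, -0.0], [-0.296, -0.955, 0.0], [-0.0, -0.0, -1.0]]
wrist_force: [0.5, 0.5, -2.8]
finger_gap: 0.0097
```

Call:
carry_out([
  [[0,0,0.001],[0,0,0]],
  [[0,0,0.001],[0,0,0]],
  [[0,0,0],[0,0,0]],
])

```text
t: 10.8
tcp_pos: [0.5613, -0.0547, 0.2375]
eef_rot: [[0.955, -0.296, -0.0], [-0.296, -0.955, 0.0], [-0.0, -0.0, -1.0]]
wrist_force: [0.8, 0.0, -2.2]
finger_gap: 0.0097
```

Call:
carry_out([
  [[0,0,0.001],[0,0,0]],
  [[0,0,0],[0,0,0]],
])

```text
t: 11.0
tcp_pos: [0.5614, -0.0547, 0.2366]
eef_rot: [[0.955, -0.296, -0.0], [-0.296, -0.955, 0.0], [-0.0, 0.0, -1.0]]
wrist_force: [0.6, -0.1, -1.7]
finger_gap: 0.0099
```

Call:
carry_out([
  [[0,0,0.001],[0,0,0]],
  [[0,0,0],[0,0,0]],
])

```text
t: 11.2
tcp_pos: [0.5615, -0.0548, 0.2357]
eef_rot: [[0.955, -0.296, 0.0], [-0.296, -0.955, -0.0], [0.0, 0.0, -1.0]]
wrist_force: [-0.4, 0.4, -2.1]
finger_gap: 0.0096
```

Call:
carry_out([
  [[0,0,0.001],[0,0,0]],
  [[0,0,0],[0,0,0]],
])

```text
t: 11.4
tcp_pos: [0.5616, -0.0548, 0.2355]
eef_rot: [[0.955, -0.296, 0.001], [-0.296, -0.955, -0.0], [0.001, 0.0, -1.0]]
wrist_force: [-2.3, 1.0, 4.6]
finger_gap: 0.0097
```

Call:
carry_out([
  [[0,0,0.0005],[0,0,0]],
  [[0,0,0],[0,0,0]],
])

```text
t: 11.6
tcp_pos: [0.5617, -0.0548, 0.2355]
eef_rot: [[0.955, -0.296, 0.001], [-0.296, -0.955, -0.0], [0.001, 0.0, -1.0]]
wrist_force: [-3.0, 1.1, 6.1]
finger_gap: 0.0097
```

Contact on the ledge is at TCP z about 0.2355, as vision predicted. I'll lift about 1 mm to the middle of the mouth and slide in.

Call:
carry_out([
  [[0,0,-0.001],[0,0,0]],
  [[0,0,-0.001],[0,0,0]],
  [[0,0,0],[0,0,0]],
  [[0,0,0],[0,0,0]],
])

```text
t: 12.0
tcp_pos: [0.5613, -0.0547, 0.2357]
eef_rot: [[0.955, -0.296, -0.001], [-0.296, -0.955, 0.0], [-0.001, -0.0, -1.0]]
wrist_force: [0.0, -0.4, -2.0]
finger_gap: 0.0099
```

Run:
```python
from st import *
o=where()
```

```text
t 12.00 stand-frame TCP mm [ -0.0732  41.5477 235.7466] yaw -17.202839756231203 tilt [-0.0006  0.0002 -1.    ] F [ 0.0142 -0.4298 -2.0478] M [ 0.0653 -0.0122  0.0067] gap 0.00986059745390414 q6 1.563441051878906
```

Call:
carry_out([
  [[0,0.002,-0.0005],[0,0,0]],
  [[0,0.003,0],[0,0,0]],
  [[0,0.003,0],[0,0,0]],
  [[0,0.002,0],[0,0,0]],
  [[0,0,0],[0,0,0]],
])

```text
t: 12.5
tcp_pos: [0.5584, -0.0647, 0.2367]
eef_rot: [[0.955, -0.296, -0.0], [-0.296, -0.955, -0.0], [-0.0, 0.0, -1.0]]
wrist_force: [-0.0, 0.0, -1.7]
finger_gap: 0.0097
```

Call:
carry_out([
  [[0,0.002,0],[0,0,0]],
  [[0,0.002,0],[0,0,0]],
  [[0,0.002,0],[0,0,0]],
  [[0,0,0],[0,0,0]],
])

```text
t: 12.9
tcp_pos: [0.5566, -0.0703, 0.2367]
eef_rot: [[0.955, -0.296, -0.0], [-0.296, -0.955, -0.0], [0.0, 0.0, -1.0]]
wrist_force: [0.2, -0.2, -1.6]
finger_gap: 0.0099
```

Run:
```python
from st import *
o=where()
crop(avg("scene",1),240,180,90,100,6,"h2.png",10,1.2)
```

```text
t 12.90 stand-frame TCP mm [  0.1311  25.2985 236.716 ] yaw -17.21575542243069 tilt [-0.     -0.0001 -1.    ] F [ 0.2033 -0.1938 -1.5837] M [0.0084 0.0468 0.0283] gap 0.009854454406008375 q6 1.53421758648853
```

View pics/h2.png

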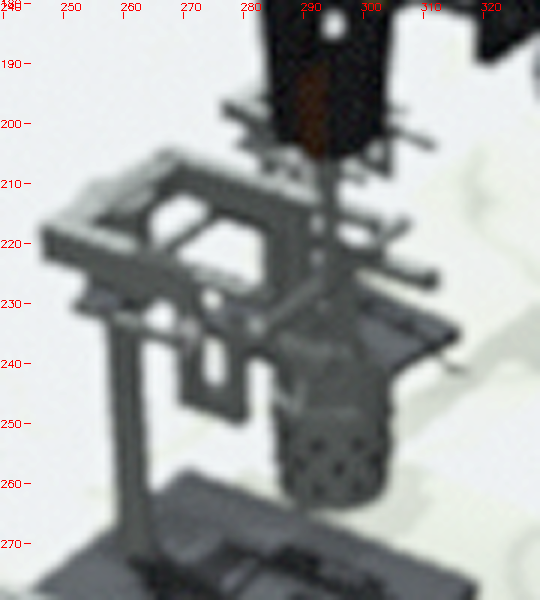

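No contact yet, and the bar's leading edge is under the guards. Continuing in.

Call:
carry_out([
  [[0,0.002,0],[0,0,0]],
  [[0,0.002,0],[0,0,0]],
  [[0,0.002,0],[0,0,0]],
  [[0,0.002,0],[0,0,0]],
  [[0,0.002,0],[0,0,0]],
  [[0,0,0],[0,0,0]],
])

```text
t: 13.55
tcp_pos: [0.5537, -0.0799, 0.2367]
eef_rot: [[0.955, -0.296, 0.0], [-0.296, -0.955, -0.0], [0.0, 0.0, -1.0]]
wrist_force: [-0.2, -0.8, -1.1]
finger_gap: 0.0099
```

Call:
carry_out([
  [[0,0.002,0],[0,0,0]],
  [[0,0.002,0],[0,0,0]],
  [[0,0.002,0],[0,0,0]],
  [[0,0.002,0],[0,0,0]],
  [[0,0.002,0],[0,0,0]],
  [[0,0,0],[0,0,0]],
])

```text
t: 14.15
tcp_pos: [0.5507, -0.0894, 0.2367]
eef_rot: [[0.955, -0.296, -0.0], [-0.296, -0.955, -0.0], [-0.0, 0.0, -1.0]]
wrist_force: [-0.3, -0.3, -2.6]
finger_gap: 0.0098
```

Call:
carry_out([
  [[0,0.001,0],[0,0,0]],
  [[0,0.001,0],[0,0,0]],
  [[0,0,0],[0,0,0]],
])

```text
t: 14.45
tcp_pos: [0.5502, -0.0911, 0.2367]
eef_rot: [[0.955, -0.296, 0.0], [-0.296, -0.955, -0.0], [0.0, 0.0, -1.0]]
wrist_force: [-1.0, -0.9, -2.1]
finger_gap: 0.0096
```

Run:
```python
from st import *
o=where()
```

```text
t 14.45 stand-frame TCP mm [  0.1511   3.4636 236.7145] yaw -17.205447010537885 tilt [ 0. -0. -1.] F [-1.0327 -0.9494 -2.1295] M [ 0.0473  0.0566 -0.0482] gap 0.009617580372541202 q6 1.4941110664542803
```

Call:
carry_out([
  [[0,0.001,0],[0,0,0]],
  [[0,0.001,0],[0,0,0]],
  [[0,0,0],[0,0,0]],
])

```text
t: 14.75
tcp_pos: [0.5496, -0.0931, 0.2367]
eef_rot: [[0.955, -0.296, 0.0], [-0.296, -0.955, -0.0], [0.0, 0.0, -1.0]]
wrist_force: [-0.1, 0.4, -2.4]
finger_gap: 0.0096
```

Call:
carry_out([
  [[0,0.001,0],[0,0,0]],
  [[0,0,0],[0,0,0]],
])

```text
t: 14.95
tcp_pos: [0.5493, -0.094, 0.2367]
eef_rot: [[0.955, -0.296, -0.0], [-0.296, -0.955, -0.0], [-0.0, 0.0, -1.0]]
wrist_force: [0.1, -0.2, -1.6]
finger_gap: 0.0101
```

Call:
carry_out([
  [[0,0.001,0],[0,0,0]],
  [[0,0,0],[0,0,0]],
])

```text
t: 15.15
tcp_pos: [0.549, -0.0949, 0.2367]
eef_rot: [[0.955, -0.296, -0.0], [-0.296, -0.955, -0.0], [-0.0, 0.0, -1.0]]
wrist_force: [-0.5, 0.2, -1.9]
finger_gap: 0.0099
```

Call:
carry_out([
  [[0,0.001,0],[0,0,0]],
  [[0,0,0],[0,0,0]],
])

```text
t: 15.35
tcp_pos: [0.5487, -0.0959, 0.2367]
eef_rot: [[0.955, -0.296, 0.0], [-0.296, -0.955, -0.0], [0.0, 0.0, -1.0]]
wrist_force: [-0.3, -0.5, -1.5]
finger_gap: 0.0099
```

Call:
carry_out([
  [[0,0.0005,0],[0,0,0]],
  [[0,0,0],[0,0,0]],
])

```text
t: 15.55
tcp_pos: [0.5486, -0.0963, 0.2367]
eef_rot: [[0.955, -0.296, 0.0], [-0.296, -0.955, 0.0], [-0.0, -0.0, -1.0]]
wrist_force: [-0.5, -0.3, -1.4]
finger_gap: 0.01
```

Call:
carry_out([
  [[0,0.0005,0],[0,0,0]],
  [[0,0,0],[0,0,0]],
])

```text
t: 15.75
tcp_pos: [0.5485, -0.0966, 0.2367]
eef_rot: [[0.955, -0.296, 0.0], [-0.296, -0.955, 0.0], [0.0, -0.001, -1.0]]
wrist_force: [-0.6, 0.8, -1.3]
finger_gap: 0.0097
```

Call:
carry_out([
  [[0,0.0005,0],[0,0,0]],
  [[0,0,0],[0,0,0]],
])

```text
t: 15.95
tcp_pos: [0.5484, -0.0969, 0.2367]
eef_rot: [[0.955, -0.296, 0.0], [-0.296, -0.955, 0.001], [0.0, -0.001, -1.0]]
wrist_force: [1.0, 2.7, -1.7]
finger_gap: 0.0098
```

Call:
carry_out([
  [[0,0.0005,0],[0,0,0]],
  [[0,0,0],[0,0,0]],
])

```text
t: 16.15
tcp_pos: [0.5483, -0.0973, 0.2368]
eef_rot: [[0.955, -0.296, 0.0], [-0.296, -0.955, 0.001], [0.0, -0.001, -1.0]]
wrist_force: [1.5, 4.0, -1.7]
finger_gap: 0.0097
```

Run:
```python
from st import *
o=where()
```

```text
t 16.15 stand-frame TCP mm [  0.1626  -3.0129 236.7506] yaw -17.2017096453377 tilt [ 0.0004  0.0008 -1.    ] F [ 1.4529  3.9683 -1.6837] M [ 0.9376 -0.3564 -0.1344] gap 0.009703451102634585 q6 1.4814244301203483
```

The back wall is felt at about y −2.3 in my stand frame, so the throat centre is at about −0.8. I'll back off 2 mm and lower gently.

Call:
carry_out([
  [[0,-0.001,0],[0,0,0]],
  [[0,-0.001,0],[0,0,0]],
  [[0,0,0.001],[0,0,0]],
  [[0,0,0.001],[0,0,0]],
  [[0,0,0.001],[0,0,0]],
  [[0,0,0],[0,0,0]],
  [[0,0,0],[0,0,0]],
])

```text
t: 16.85
tcp_pos: [0.5486, -0.096, 0.2336]
eef_rot: [[0.955, -0.296, -0.0], [-0.296, -0.955, -0.0], [-0.0, 0.0, -1.0]]
wrist_force: [2.0, -1.0, -1.9]
finger_gap: 0.0096
```

Run:
```python
from st import *
o=where()
```

```text
t 16.85 stand-frame TCP mm [  0.1046  -1.6073 233.6133] yaw -17.20871814314861 tilt [-0.0003 -0.0001 -1.    ] F [ 1.9913 -0.9641 -1.9471] M [ 0.0224 -0.0501  0.009 ] gap 0.009594608037558005 q6 1.4850303173429675
```

Call:
carry_out([
  [[0,-0.0003,0.001],[0,0,0]],
  [[0,0,0.001],[0,0,0]],
  [[0,0,0],[0,0,0]],
])

```text
t: 17.15
tcp_pos: [0.5489, -0.0953, 0.2318]
eef_rot: [[0.955, -0.296, 0.0], [-0.296, -0.955, 0.0], [0.0, -0.0, -1.0]]
wrist_force: [-0.4, 0.2, 0.2]
finger_gap: 0.0098
```

Call:
carry_out([
  [[0,0,0.001],[0,0,0]],
  [[0,0,0],[0,0,0]],
])

```text
t: 17.35
tcp_pos: [0.5491, -0.0952, 0.2311]
eef_rot: [[0.955, -0.296, 0.001], [-0.296, -0.955, 0.001], [0.001, -0.001, -1.0]]
wrist_force: [1.3, 1.6, 1.5]
finger_gap: 0.0095
```

Call:
carry_out([
  [[0,0,0.001],[0,0,0]],
  [[0,0,0],[0,0,0]],
])

```text
t: 17.55
tcp_pos: [0.5494, -0.095, 0.2303]
eef_rot: [[0.955, -0.296, 0.002], [-0.296, -0.955, 0.001], [0.001, -0.001, -1.0]]
wrist_force: [0.9, 5.0, 3.7]
finger_gap: 0.0099
```

Call:
carry_out([
  [[0,0,0.001],[0,0,0]],
  [[0,0,0],[0,0,0]],
])

```text
t: 17.75
tcp_pos: [0.5494, -0.0949, 0.2293]
eef_rot: [[0.955, -0.296, 0.002], [-0.296, -0.955, 0.001], [0.001, -0.001, -1.0]]
wrist_force: [1.5, 5.3, 4.4]
finger_gap: 0.0098
```

Call:
carry_out([
  [[0,0,0.001],[0,0,0]],
  [[0,0,0],[0,0,0]],
])

```text
t: 17.95
tcp_pos: [0.5494, -0.0949, 0.2282]
eef_rot: [[0.955, -0.296, 0.002], [-0.296, -0.955, 0.001], [0.001, -0.001, -1.0]]
wrist_force: [1.9, 5.1, 4.7]
finger_gap: 0.0099
```

Call:
carry_out([
  [[0,0,0.001],[0,0,0]],
  [[0,0,0],[0,0,0]],
])

```text
t: 18.15
tcp_pos: [0.5493, -0.0948, 0.2269]
eef_rot: [[0.955, -0.296, 0.001], [-0.296, -0.955, 0.001], [0.001, -0.002, -1.0]]
wrist_force: [1.7, 5.2, 3.0]
finger_gap: 0.0097
```

Call:
carry_out([
  [[0,0,0.001],[0,0,0]],
  [[0,0,0],[0,0,0]],
])

```text
t: 18.35
tcp_pos: [0.5491, -0.0948, 0.2257]
eef_rot: [[0.955, -0.296, 0.001], [-0.296, -0.955, 0.001], [0.001, -0.002, -1.0]]
wrist_force: [1.1, 4.8, 2.0]
finger_gap: 0.01
```

Run:
```python
from st import *
o=where()
```

```text
t 18.35 stand-frame TCP mm [  0.2445  -0.3091 225.6719] yaw -17.20283683555986 tilt [ 0.0009  0.0014 -1.    ] F [1.1255 4.8403 1.9778] M [ 1.1736 -0.5185 -0.2008] gap 0.009989152427314334 q6 1.4858083896383962
```

The rollers are yielding at low force. Continuing.

Call:
carry_out([
  [[0,0,0.001],[0,0,0]],
  [[0,0,0.001],[0,0,0]],
  [[0,0,0],[0,0,0]],
])

```text
t: 18.65
tcp_pos: [0.5489, -0.0947, 0.2232]
eef_rot: [[0.955, -0.296, 0.0], [-0.296, -0.955, 0.002], [-0.0, -0.002, -1.0]]
wrist_force: [2.7, 5.7, -1.0]
finger_gap: 0.0099
```

Call:
carry_out([
  [[0,0,0.001],[0,0,0]],
  [[0,0,0.001],[0,0,0]],
  [[0,0,0],[0,0,0]],
])

```text
t: 18.95
tcp_pos: [0.5486, -0.0946, 0.2207]
eef_rot: [[0.955, -0.296, -0.001], [-0.296, -0.955, 0.002], [-0.001, -0.002, -1.0]]
wrist_force: [2.4, 6.0, -1.2]
finger_gap: 0.0099
```

Call:
carry_out([
  [[0,0,0.001],[0,0,0]],
  [[0,0,0.001],[0,0,0]],
  [[0,0,0.001],[0,0,0]],
  [[0,0,0],[0,0,0]],
])

```text
t: 19.35
tcp_pos: [0.548, -0.0947, 0.2169]
eef_rot: [[0.955, -0.296, -0.002], [-0.296, -0.955, 0.002], [-0.003, -0.001, -1.0]]
wrist_force: [1.7, 3.6, -6.1]
finger_gap: 0.0101
```

Call:
carry_out([
  [[0,0,0.001],[0,0,0]],
  [[0,0,0.001],[0,0,0]],
  [[0,0,0.001],[0,0,0]],
  [[0,0,0],[0,0,0]],
])

```text
t: 19.75
tcp_pos: [0.5485, -0.0959, 0.2154]
eef_rot: [[0.955, -0.296, -0.001], [-0.296, -0.955, -0.001], [-0.001, 0.001, -1.0]]
wrist_force: [-0.1, 1.8, -4.9]
finger_gap: 0.0095
```

Run:
```python
from st import *
o=where()
```

```text
t 19.75 stand-frame TCP mm [ -0.0371  -1.6212 215.4247] yaw -17.204291219342718 tilt [-0.0008 -0.0007 -1.    ] F [-0.1038  1.7571 -4.945 ] M [ 0.3592 -0.0761 -0.0626] gap 0.009526641808439817 q6 1.4855318408162639
```

The rollers have been passed: they now pull the bar down. Continuing to the bottom.

Call:
carry_out([
  [[0,-0.0003,0.001],[0,0,0]],
  [[0,0,0.001],[0,0,0]],
  [[0,0,0.001],[0,0,0]],
  [[0,0,0.001],[0,0,0]],
  [[0,0,0],[0,0,0]],
])

```text
t: 20.25
tcp_pos: [0.5489, -0.0954, 0.2117]
eef_rot: [[0.955, -0.296, 0.0], [-0.296, -0.955, -0.0], [0.0, 0.0, -1.0]]
wrist_force: [-0.1, -0.1, -1.4]
finger_gap: 0.0097
```

Call:
carry_out([
  [[0,0,0.001],[0,0,0]],
  [[0,0,0.001],[0,0,0]],
  [[0,0,0.001],[0,0,0]],
  [[0,0,0.001],[0,0,0]],
  [[0,0,0],[0,0,0]],
])

```text
t: 20.75
tcp_pos: [0.5488, -0.0952, 0.2075]
eef_rot: [[0.955, -0.296, -0.0], [-0.296, -0.955, 0.0], [-0.0, -0.0, -1.0]]
wrist_force: [0.2, 0.2, -2.1]
finger_gap: 0.0098
```

Call:
carry_out([
  [[0,0,0.001],[0,0,0]],
  [[0,0,0.001],[0,0,0]],
  [[0,0,0],[0,0,0]],
])

```text
t: 21.05
tcp_pos: [0.5488, -0.0952, 0.2055]
eef_rot: [[0.955, -0.296, -0.0], [-0.296, -0.955, 0.0], [-0.0, -0.0, -1.0]]
wrist_force: [-0.4, 1.2, -1.9]
finger_gap: 0.0097
```

Call:
carry_out([
  [[0,0,0.001],[0,0,0]],
  [[0,0,0],[0,0,0]],
])

```text
t: 21.25
tcp_pos: [0.5488, -0.0952, 0.2046]
eef_rot: [[0.955, -0.296, -0.0], [-0.296, -0.955, 0.0], [-0.0, -0.0, -1.0]]
wrist_force: [-0.3, 0.1, -1.5]
finger_gap: 0.0103
```

Run:
```python
from st import *
o=where()
```

```text
t 21.25 stand-frame TCP mm [  0.0689  -0.8148 204.5646] yaw -17.199080780690124 tilt [-0.0002  0.0001 -1.    ] F [-0.3095  0.1142 -1.5207] M [0.0493 0.0545 0.0329] gap 0.010326357383325963 q6 1.486130584053318
```

Call:
carry_out([
  [[0,0,0.001],[0,0,0]],
  [[0,0,0],[0,0,0]],
])

```text
t: 21.45
tcp_pos: [0.549, -0.0953, 0.2037]
eef_rot: [[0.955, -0.296, 0.0], [-0.296, -0.955, -0.0], [0.0, 0.0, -1.0]]
wrist_force: [0.6, -0.1, -1.1]
finger_gap: 0.0099
```

Call:
carry_out([
  [[0,0,0.0005],[0,0,0]],
  [[0,0,0],[0,0,0]],
])

```text
t: 21.65
tcp_pos: [0.549, -0.0953, 0.2036]
eef_rot: [[0.955, -0.296, 0.0], [-0.296, -0.955, -0.0], [0.0, 0.0, -1.0]]
wrist_force: [-1.0, 0.9, 0.7]
finger_gap: 0.0098
```

Call:
carry_out([
  [[0,0,0.0005],[0,0,0]],
  [[0,0,0],[0,0,0]],
])

```text
t: 21.85
tcp_pos: [0.5491, -0.0953, 0.2035]
eef_rot: [[0.955, -0.296, 0.001], [-0.296, -0.955, -0.0], [0.001, 0.0, -1.0]]
wrist_force: [-2.1, 0.8, 5.2]
finger_gap: 0.0097
```

The bottom is felt at z about 0.2036, matching the ledge height minus 32 mm. I'll relieve the push, then open slightly.

Call:
carry_out([
  [[0,0,-0.0007],[0,0,0]],
  [[0,0,0],[0,0,0]],
  [[0,0,0],[0,0,0]],
])

```text
t: 22.15
tcp_pos: [0.549, -0.0953, 0.2036]
eef_rot: [[0.955, -0.296, 0.0], [-0.296, -0.955, -0.0], [0.0, 0.0, -1.0]]
wrist_force: [-0.7, 0.5, 2.4]
finger_gap: 0.0099
```

Call:
carry_out([
  [[0,0,0],[0,0,0]],
  [[0,0,0],[0,0,0]],
  [[0,0,0],[0,0,0]],
  [[0,0,0],[0,0,0]],
  [[0,0,0],[0,0,0]],
  [[0,0,0],[0,0,0]],
], gripper=-0.4)

```text
t: 22.75
tcp_pos: [0.5489, -0.0953, 0.2034]
eef_rot: [[0.955, -0.296, -0.0], [-0.296, -0.955, 0.0], [-0.0, 0.0, -1.0]]
wrist_force: [-0.5, -0.9, 0.1]
finger_gap: 0.0263
```

Run:
```python
from st import *
o=where()
crop(avg("scene",1),230,150,100,120,5,"r1.png",10,1.2)
```

```text
t 22.75 stand-frame TCP mm [  0.1229  -0.8545 203.3615] yaw -17.203020154594373 tilt [-0.0001  0.     -1.    ] F [-0.4792 -0.8778  0.0537] M [ 0.0848 -0.0104  0.0377] gap 0.026262382647899634 q6 1.4861510829636686
```

View pics/r1.png

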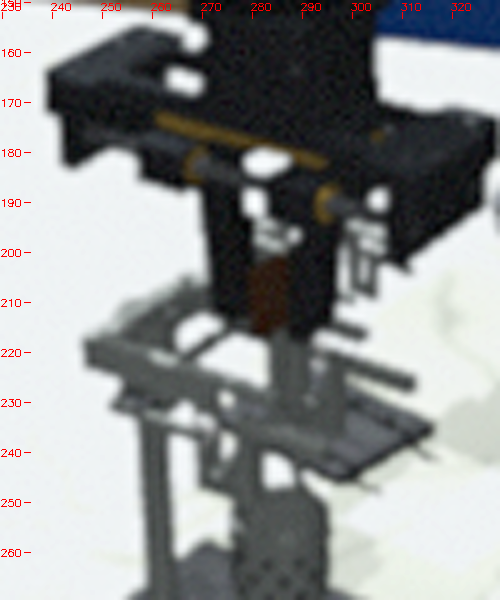

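The fingers are open on both sides of the tab, at (283,208). Retracting straight up.

Call:
carry_out([
  [[0,0,-0.003],[0,0,0]],
  [[0,0,-0.006],[0,0,0]],
  [[0,0,-0.01],[0,0,0]],
  [[0,0,-0.015],[0,0,0]],
  [[0,0,-0.02],[0,0,0]],
  [[0,0,-0.03],[0,0,0]],
  [[0,0,-0.03],[0,0,0]],
  [[0,0,-0.02],[0,0,0]],
  [[0,0,0],[0,0,0]],
  [[0,0,0],[0,0,0]],
])

```text
t: 23.8
tcp_pos: [0.5489, -0.0952, 0.3379]
eef_rot: [[0.955, -0.296, 0.001], [-0.296, -0.955, -0.0], [0.001, 0.0, -1.0]]
wrist_force: [0.2, -0.2, 0.3]
finger_gap: 0.0266
```

Call:
carry_out([
  [[0,-0.02,0],[0,0,0]],
  [[0,-0.03,0],[0,0,0]],
  [[0,-0.03,0],[0,0,0]],
  [[0,-0.03,0],[0,0,0]],
  [[0,-0.03,0],[0,0,0]],
  [[0,-0.03,0],[0,0,0]],
  [[0,-0.02,0],[0,0,0]],
  [[0,0,0],[0,0,0]],
])

```text
t: 24.6
tcp_pos: [0.6045, 0.0886, 0.3352]
eef_rot: [[0.956, -0.293, -0.003], [-0.293, -0.956, 0.001], [-0.003, 0.0, -1.0]]
wrist_force: [-0.3, -0.5, 0.2]
finger_gap: 0.0264
```

Run:
```python
from st import *
from ov2 import stand
o=where()
p=(.5488,-.0952,-.3015); hz=.2036-.0687-.09
for n,box,k in(("top",(315,185,110,90),7),("scene",(235,185,95,115),5)):
    L=[]
    def seg(pts,col):
        q=proj(n,[W(p,a,hz) for a in pts]); L.extend((q[i],q[i+1],col) for i in range(len(q)-1))
    seg([(-50,0,90),(50,0,90)],(0,255,0));seg([(0,0,90),(0,0,174)],(255,0,0))
    seg([(24*np.cos(a),24*np.sin(a),0) for a in np.linspace(0,6.3,30)],(255,0,255))
    im=avg(n,1);cv2.imwrite(f"pics/end_{n}.png",im);crop(im,*box,k,f"e_{n}.png",10,1.2)
    crop(im,*box,k,f"eo_{n}.png",10,1.2,lines=L)
```

```text
t 24.60 stand-frame TCP mm [ -1.3177 191.264  335.2074] yaw -17.025140807315488 tilt [-0.0033  0.0008 -1.    ] F [-0.3398 -0.4806  0.1599] M [ 0.034   0.0084 -0.0433] gap 0.026433797519876654 q6 1.8191519467277177
```

View pics/e_scene.png

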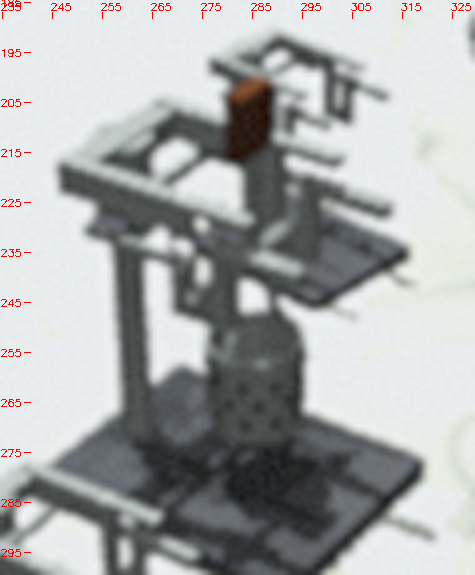

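View pics/eo_scene.png

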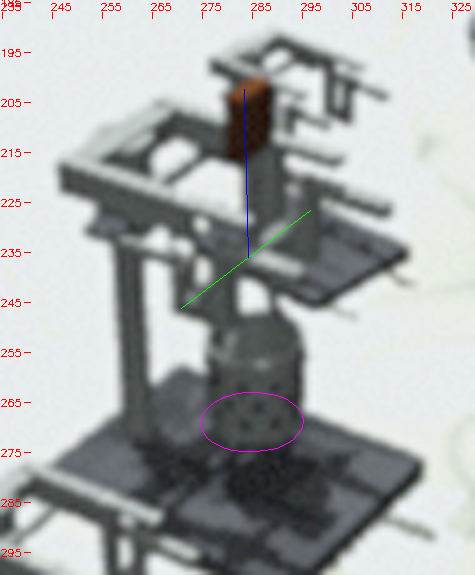

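View pics/eo_top.png

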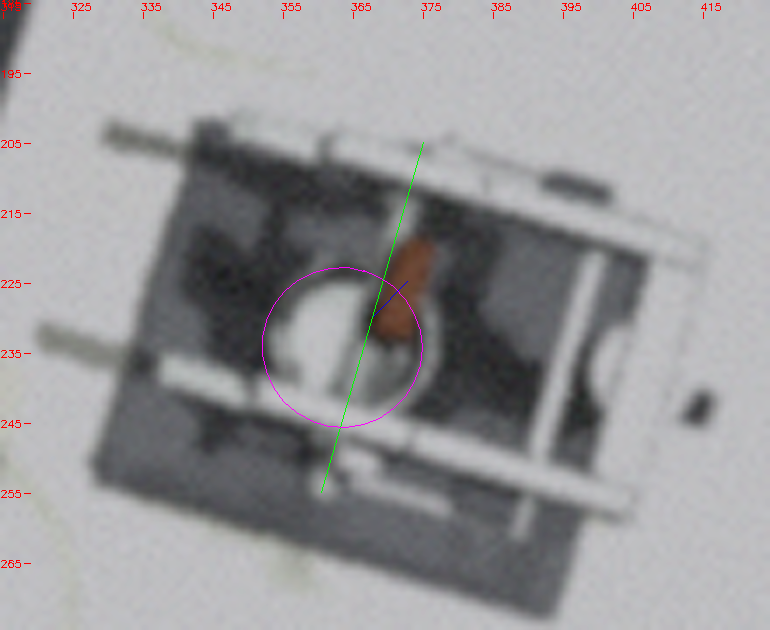

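View pics/end_scene.png

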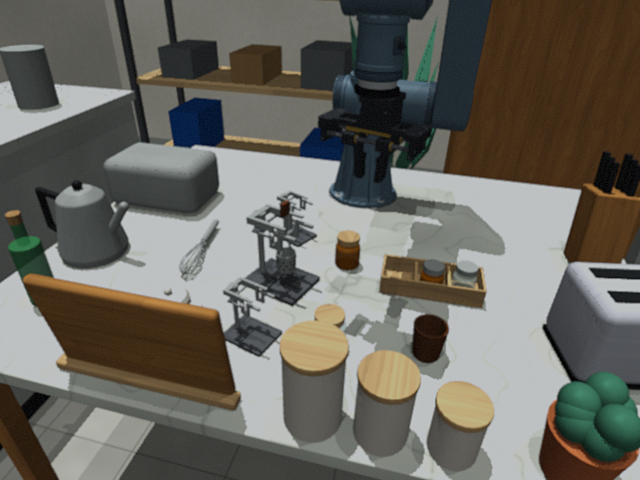

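The strainer hangs with its bar in both throats, within 1–2 px of the prediction. I'll wait a second and check that it is still and that the bystanders haven't moved.

Call:
carry_out([
  [[0,0,0],[0,0,0]],
  [[0,0,0],[0,0,0]],
  [[0,0,0],[0,0,0]],
  [[0,0,0],[0,0,0]],
  [[0,0,0],[0,0,0]],
  [[0,0,0],[0,0,0]],
  [[0,0,0],[0,0,0]],
  [[0,0,0],[0,0,0]],
])

```text
t: 25.5
tcp_pos: [0.6051, 0.0863, 0.3374]
eef_rot: [[0.955, -0.296, 0.0], [-0.296, -0.955, 0.0], [0.0, -0.0, -1.0]]
wrist_force: [-0.5, 0.6, -0.2]
finger_gap: 0.0265
```

Run:
```python
from h import *
for n,b in(("scene",(215,300,260,300)),("top",(190,270,320,420))):
    a=cv2.imread(f"pics/end_{n}.png").astype(int);c=avg(n,1);d=np.abs(c.astype(int)-a).mean(2)
    print(n,"strainer region diff mean/max",d[b[0]:b[1],b[2]:b[3]].mean(),d[b[0]:b[1],b[2]:b[3]].max())
    g=lambda x:cv2.GaussianBlur(x[b[0]:b[1],b[2]:b[3]].astype(np.float32).mean(2),(0,0),1)
    print(cv2.phaseCorrelate(g(a.astype(np.float32)),g(c)))
    cv2.imwrite(f"pics/fin_{n}.png",c)
# bystanders vs start (scene): jars in crate, jar d, mate
a=cv2.imread("pics/savg.png");c=cv2.imread("pics/fin_scene.png")
for nm,(x,y,w,h) in dict(jars=(420,255,65,35),jard=(333,230,30,42),jarc=(312,303,36,20),mate=(410,312,42,50),whisk=(178,218,42,62)).items():
    R=cv2.matchTemplate(c[y-6:y+h+6,x-6:x+w+6],a[y:y+h,x:x+w],cv2.TM_CCOEFF_NORMED);m=cv2.minMaxLoc(R);print(nm,round(m[1],3),np.array(m[3])-6)
```

```text
scene strainer region diff mean/max 1.7111764705882353 12.0
((-0.03509278637142543, -0.013429143841065638), 1.000872751937972)
top strainer region diff mean/max 2.191875 13.333333333333334
((-0.05257511762609823, 0.0004704361214749042), 1.0368551890850066)
jars 0.881 [0 0]
jard 0.918 [0 0]
jarc 0.994 [0 0]
mate 0.953 [0 0]
whisk 0.839 [0 0]
```

It is still, and nothing else has moved. Handing in.

```bash
python3 -c "
from cell import r
print(r.job_done())"
```

```text
the job is handed in; nothing more can be done
None
```

The strainer is hanging on the large stand by its cross bar, resting on the bottom of both throats, and I handed the job in at about 25.6 s.

**What I did:** I gripped the tab and lifted the strainer out of the crate. I found the ledge by touch at TCP z about 0.235 m and slid the bar in under the guards until it touched the back wall. Then I backed off 2 mm, lowered it past the rollers and felt the bottom at 0.2036 m. That is 32 mm below the ledge, as described. I relieved the push, opened the fingers and drew the arm clear.

**Forces:** The highest wrist force reading during any contact was about 7 N. I read force only at the end of each move, so brief peaks between readings would not show.

**Last checks:**
- **Position:** The bar, tab and pot matched the predicted seated pose within 1–2 px in both cameras.
- **Stillness:** Pictures about 1 s apart showed less than 0.1 px of shift.
- **Other things:** The jars, mate cup and whisk showed 0 px of shift from the start. The match was weaker for the whisk (0.84) and the crate jars (0.88), probably because the shadows changed. I did not check the sugar pot this way, but the arm never worked near it.

No check failed.

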